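# Press the cover onto a sprung line-trimmer head and hold it down

## Robot

A 6-joint arm with a two-finger parallel gripper is mounted at the origin on the work surface. World frame = base frame: x ahead of the robot, y to its left, z up, the work surface at z = 0. Lengths are in mm, angles in rad, forces in N, time in s.
With the tool pointing down it reaches from about 325 to 900 mm from the base axis. Payload 3.5 kg.
Tool frame: the origin (TCP) lies on the centre line of the jaws, within the pads' length; the fingertips stand bot.tips_ahead ahead of it and the grasp point (between the pads) lies 8 mm behind it (bot.tips_ahead is the distance from the TCP to the fingertips, in mm); z points along the fingers, y is the direction in which the jaws open and shut (so a half turn about z gives the same grasp; the last joint's range is limited). The gripper opens to 85 mm and grips with 20 to 120 N. Pads are 22 mm wide; open, the fingers measure 114 mm over their backs; the gripper's body (76 mm by 85 mm) begins 54 mm behind the grasp point. The pads swing forward as they close: fully open they stand 13 mm farther back than shut.
Start: joints at [1.074, 0.276, -0.026, 1.268, 0, 1.467], TCP at [239.819, 577.156, 242.313] pointing down, gripper open.
Joint ranges: [-3.12, 3.12], [-0.85, 1.88], [-1.08, 1.24], [-1.95, 2.15], [-1.57, 1.53], [-3.14, 3.14]. Speed limits (rad/s): [2.57, 2.57, 3.14, 3.14, 3.14, 3.14].

## Interface

Orientations are given as a unit quaternion [w, x, y, z].
In Python, from workcell import bot, solver, telemetry, cams, close_job gives the robot as it stands. Calls block until the motion is done:
- bot.reach(position, orientation): joint-space move of the TCP to a pose.
- bot.line_to(position, v=150, frame=None): straight line of the TCP; frame=None keeps the orientation; v is the mean speed in mm/s.
- bot.movej(angles): joint-space move.
- bot.open_gripper() and bot.grasp(): open the fingers fully, or close them until they stop; the grip force is fixed at half the most.
- bot.sleep(seconds).
- solver.solve_ik(position, orientation): joint angles nearest the present ones, or None.
- telemetry.state(): the state.
- cams.read_camera(name): name is "side" or "top" or "wrist"; returns a dict with "img" (480x640x3 uint8, red, green, blue), "camera_matrix" (3x3 intrinsics, pixels), "D" ([k1, k2, p1, p2, k3] as OpenCV has them; the pictures are not rectified), "world_from_camera" (4x4, takes a point from camera to world coordinates). Camera axes: x right, y up, looking along -z (the intrinsics and any distortion apply to the point x, -y, -z); pixel columns grow to the right and rows downward; lengths in mm; the calibration is good to about 2 mm. A picture is of the moment at which its call begins. There is no depth.
A pose or a line that the arm cannot do raises bot.Unreachable and nothing moves.
- close_job(): hands the job in, once; it reports no verdict.
The state is a dict: "time_s": time; "qpos": joint angles; "qd": joint speeds; "tau": joint torques, N m; "eef_pos": TCP position; "tcp_rot": TCP orientation; "wrist_force": force on the tool from outside, world axes, zero at the start; "torque": the same for the moment, N m; "width": opening from 0.0 (shut) to 1.0 (fully open).
Only numpy, scipy, OpenCV 4.12 (cv2) and the standard library are available. Lean on these libraries where they do the work, as an engineer would, in place of code of your own. Each camera call takes 0.05 s, during which the arm holds its last target. There are 200 camera calls.

## Task

Fit the orange cover onto the line-trimmer head in the vice: knob up, rim down, with its two side tabs in the two notches of the head's wall. Then push it down against the spool's spring until it sits flat on the head's rim, without forcing it, and keep it held down there so that I can click the tabs in: your program finishes while you are still holding it down. Leave the jug and the spanner where they are.

Things in the scene. Friction and masses are not known exactly. Their poses are not given: they have to be found in the camera images.
- cover_knob (a point): Centre (half height) of the black knob on the loose orange cover (about 90 g). Knob: upright, 40 mm across, 26 mm high, flat top; its foot, the upper face of the cover's plate, is 13 mm below this point, its top 13 mm above. z points up out of the knob. It starts standing on its rim on the bench, knob up, turned any way; the cover's lower edge is 31 mm below this point.
- cover_seat (a point): Centre of the underside of the cover's plate, 17 mm below cover_knob, same axes. Plate: 116 mm across, 4 mm thick. Below it a rim ring, 100 mm across outside, 93 inside, 14 mm deep, and on its own +y and -y sides two tabs 14 mm wide, as deep as the rim, standing out to 63 mm from the axis. Half a turn makes no difference. Home, this point lies at head_rim.
- head_rim (a point): Centre of the upper edge of the black trimmer head, an open bowl clamped open side up in a vice. 116 mm across outside, 108 inside; rim 165 mm above the bench, bowl floor 18 mm below the rim. Two notches with yellow sills, 26 mm wide, 18 mm deep, cut its wall at its own +y and -y sides; the tabs go there with 6 mm of play each side. z points up. It does not move.
- spool (a joint): How far the white spool in the bowl is pressed down on its spring (m). 0 = free: its flat top, 84 mm across with a bevelled edge, stands 10 mm above the rim. The cover's rim goes between spool and wall, 4 mm of play each side; laid on, its plate rests on the spool 10 mm above the rim. About 0.010 = plate on the rim. The spring takes 5 N to start, 13 N at 0.010.
- head: The black trimmer head as a whole, fixed in the vice, axes as head_rim; origin at the centre of its back, on top of the vice jaws, 45 mm below the rim.
- vice: Blue steel bench vice that grips the head, bolted down. Origin on the bench straight below the head's centre. Jaws 92 mm wide, tops 120 mm above the bench; the screw and 140 mm cross handle reach 140 mm from the origin towards its own -x, the body 145 mm towards its +x.
- jug: A white ceramic jug, 155 mm high and 116 mm across, its handle at its own +y reaching 98 mm from the axis; origin at the centre of its foot.
- spanner: A chrome spanner, 200 mm long along its x, lying on the bench; origin under its middle.
Things that resemble listed ones, but are neither listed nor needed, are in the scene too. Of the things shaped like the part that bears cover_knob, the orange one is meant.

How it is judged:
By the outcome, as a careful person would: the job done as asked, in the order asked, and still so for the second after the job is handed in, while the arm keeps its last pose, push and grip.
It also fails if it takes over 51 s, if anything falls off the work surface, if the arm or the gripper's body presses on something with over 40 N, if the wrist force passes 120 N, or if a joint passes its speed limit or range.

## Working session

There is one attempt and no reset: what is moved stays moved. The work goes in short steps, each a Python script; the robot and the scene stay as the last script left them, time stands still between calls to the robot, and variables do not carry over. Pictures are saved under pics/ and viewed, on a budget of 10 in all, crops included, one or two more only if the job needs it, and the job is handed in when it is done.

```bash
ls; mkdir -p pics
python3 - <<'E'
from workcell import bot,telemetry,cams
import cv2,numpy as np
s=telemetry.state();print(s['time_s'],s['eef_pos'],s['tcp_rot'],s['wrist_force'],s['width'],bot.tips_ahead)
for n in ('side','top','wrist'):
    c=cams.read_camera(n);cv2.imwrite(f'pics/{n}0.png',c['img'][:,:,::-1]);print(n,c['camera_matrix'].tolist(),c['D'],np.round(c['world_from_camera'],3).tolist())
E
```

```text
pics
0.0 [239.47382177 576.52632761 241.14615866] [-3.13601978e-04  1.95630563e-01  9.80677062e-01 -1.04147901e-03] [-0.23325488 -0.07505931 -0.40463806] 1.0037703235027216 11.0
side [[605.5984537079963, 0.0, 325.5531890984116], [0.0, 605.5984537079963, 223.4960891228514], [0.0, 0.0, 1.0]] [-0.13268339  0.          0.          0.          0.        ] [[0.816, 0.436, -0.379, -44.1], [-0.578, 0.596, -0.557, -930.437], [-0.017, 0.674, 0.739, 1256.077], [0.0, 0.0, 0.0, 1.0]]
top [[458.85392806986346, 0.0, 321.985391191003], [0.0, 458.85392806986346, 233.56636559862258], [0.0, 0.0, 1.0]] [0.01364053 0.         0.         0.         0.        ] [[0.026, 0.982, -0.186, 343.917], [-1.0, 0.025, -0.007, -64.993], [-0.002, 0.186, 0.983, 1192.282], [0.0, 0.0, 0.0, 1.0]]
wrist [[377.90854413869715, 0.0, 317.85678045944235], [0.0, 377.90854413869715, 244.44221230439047], [0.0, 0.0, 1.0]] [0.01147404 0.         0.         0.         0.        ] [[0.384, -0.884, -0.266, 171.823], [0.923, 0.367, 0.111, 604.921], [-0.001, -0.288, 0.958, 373.444], [0.0, 0.0, 0.0, 1.0]]
```

View pics/top0.png

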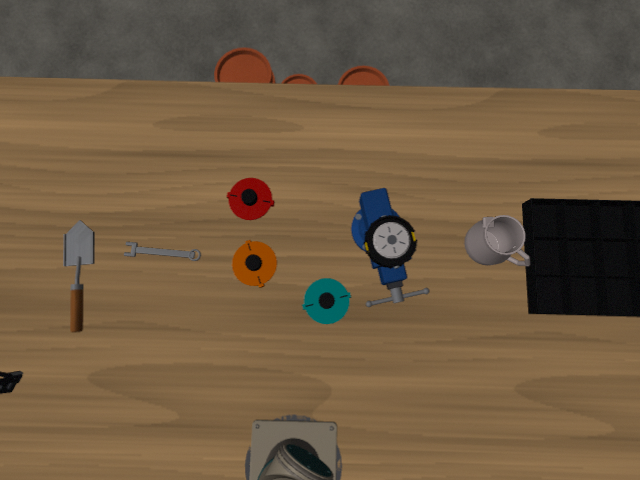

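View pics/side0.png

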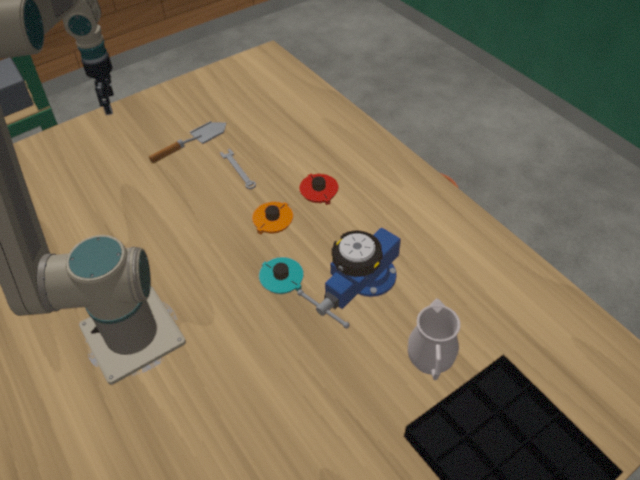

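The top view shows the orange cover at (254,263), with a tab at about (263,286). The head is at (391,240) with yellow notches at about (415,236) and (367,245). The red and teal covers are decoys. Next I'll get rough positions and move the wrist camera over each for a close look.

```bash
cat > h.py <<'E'
from workcell import bot,solver,telemetry,cams,close_job
import cv2,numpy as np
from scipy.spatial.transform import Rotation as R
def down(yaw): # tool down, tool y axis (jaw direction) at world angle yaw+90deg
    q=(R.from_euler('z',yaw)*R.from_euler('x',np.pi)).as_quat(); return q[[3,0,1,2]]
def plane(c,uv,z):
    p=cv2.undistortPoints(np.float64(uv).reshape(-1,1,2),c['camera_matrix'],c['D'])[:,0]
    T=c['world_from_camera']; d=np.c_[p[:,0],-p[:,1],-np.ones(len(p))]@T[:3,:3].T
    o=T[:3,3]; return o+d*((z-o[2])/d[:,2])[:,None]
def project(c,P):
    T=np.linalg.inv(c['world_from_camera']); p=np.atleast_2d(P)@T[:3,:3].T+T[:3,3]
    return cv2.projectPoints(p*[1,-1,-1],np.zeros(3),np.zeros(3),c['camera_matrix'],c['D'])[0][:,0]
def mask(c,lo,hi):
    return cv2.inRange(cv2.cvtColor(c['img'],cv2.COLOR_RGB2HSV),np.array(lo),np.array(hi))
def shot(n,f):
    c=cams.read_camera(n);cv2.imwrite(f'pics/{f}.png',c['img'][:,:,::-1]);return c
def st(): 
    s=telemetry.state();print('t',round(s['time_s'],2),np.round(s['eef_pos'],1),'F',np.round(s['wrist_force'],1),'w',round(s['width'],3),'q',np.round(s['qpos'],2));return s
ORANGE=((9,150,90),(20,255,255)); YEL=((22,120,90),(34,255,255))
def big(m): return max(cv2.findContours(m,cv2.RETR_EXTERNAL,cv2.CHAIN_APPROX_NONE)[0],key=cv2.contourArea)
E
python3 - <<'E'
from h import *
for n in ('top','side'):
    c=cams.read_camera(n)
    k=big(mask(c,*ORANGE)); print(n,cv2.contourArea(k)); w=plane(c,k[:,0],16); e=cv2.fitEllipse(w[:,:2].astype(np.float32)); print('orange',e)
    m=mask(c,*YEL); nn,_,stt,ce=cv2.connectedComponentsWithStats(m)
    for i in range(1,nn):
        if stt[i,4]>3: print('yel',stt[i,4],ce[i],plane(c,ce[i],150)[0])
c=cams.read_camera('top'); print('head',plane(c,(391,240),175),'jug',plane(c,(490,240),0))
T=c['world_from_camera']
for y in np.arange(-3.14,3.2,.4):
  print(round(y,2),[None if (q:=solver.solve_ik(p,down(y))) is None else round(q[5],2) for p in ([520,90,250],[530,-200,330])])
E
```

```text
top 1576.5
orange ((485.0675354003906, 117.03218078613281), (113.755615234375, 118.6369857788086), 114.4820556640625)
yel 21 [413.19047619 235.9047619 ] [ 541.11642737 -267.99988253  150.        ]
yel 17 [366.         246.29411765] [ 514.06114272 -159.40874619  150.        ]
side 992.0
orange ((486.65643310546875, 114.96968841552734), (112.32637786865234, 123.2226333618164), 125.60921478271484)
yel 17 [338.23529412 241.58823529] [ 514.3655328  -162.37688537  150.        ]
yel 20 [375.95 264.3 ] [ 544.19654647 -270.51332523  150.        ]
head [[ 525.7489456 -213.2062724  175.       ]] jug [[ 563.66519904 -498.67917332    0.        ]]
-3.14 [np.float64(0.05), np.float64(-0.48)]
-2.74 [np.float64(-0.35), np.float64(-0.88)]
-2.34 [np.float64(-0.75), np.float64(-1.28)]
-1.94 [np.float64(-1.15), np.float64(-1.68)]
-1.54 [np.float64(-1.55), np.float64(-2.08)]
-1.14 [np.float64(-1.95), np.float64(-2.48)]
-0.74 [np.float64(-2.35), np.float64(-2.88)]
-0.34 [np.float64(-2.75), np.float64(3.01)]
0.06 [np.float64(3.13), np.float64(2.61)]
0.46 [np.float64(2.73), np.float64(2.21)]
0.86 [np.float64(2.33), np.float64(1.81)]
1.26 [np.float64(1.93), np.float64(1.41)]
1.66 [np.float64(1.53), np.float64(1.01)]
2.06 [np.float64(1.13), np.float64(0.61)]
2.46 [np.float64(0.73), np.float64(0.21)]
2.86 [np.float64(0.33), np.float64(-0.19)]
```

Run:
```python
from h import *
st()
bot.reach([528,-215,330],down(-2.33)); st(); c=shot('wrist','w_head')
m=mask(c,*YEL); nn,_,stt,ce=cv2.connectedComponentsWithStats(m)
for i in range(1,nn):
    if stt[i,4]>10: print('yel',stt[i],ce[i],plane(c,ce[i],147)[0])
bot.reach([485.5,116,200],down(2.5)); st(); c=shot('wrist','w_cov')
k=big(mask(c,*ORANGE)); w=plane(c,k[:,0],18)[:,:2]; print(cv2.fitEllipse(w.astype(np.float32)))
```

```text
t 0.3 [239.7 576.9 241.9] F [ 0.4 -0.6 -0.3] w 1.004 q [ 1.07  0.28 -0.03  1.27 -0.    1.47]
t 3.27 [ 528.2 -214.5  329.9] F [-0.1  0.8  0.5] w 1.003 q [-0.5   0.15 -0.01  1.42  0.   -1.31]
yel [255 175  17  25 186] [262.37634409 186.15053763] [ 541.71402027 -266.99900745  147.        ]
yel [363 242  20  25 178] [373.03370787 254.31460674] [ 514.15481841 -158.56189756  147.        ]
t 5.12 [485.9 115.8 200.3] F [-0.3 -0.  -0. ] w 1.003 q [ 0.1   0.08 -0.35  1.14 -0.    0.75]
((484.9922790527344, 118.03620910644531), (114.1751937866211, 118.6893310546875), 107.88359069824219)
```

View pics/w_head.png

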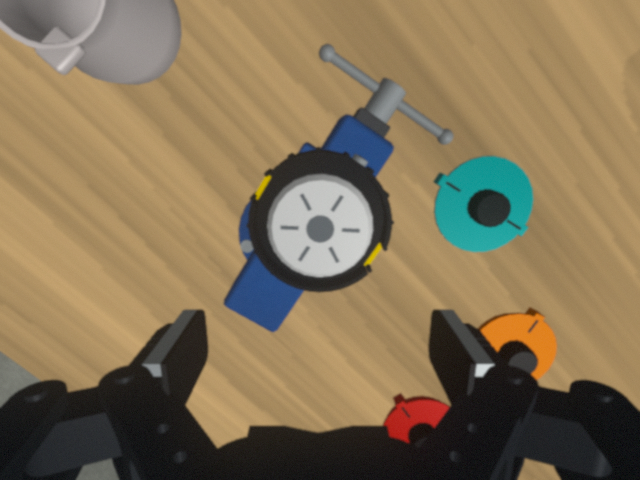

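View pics/w_cov.png

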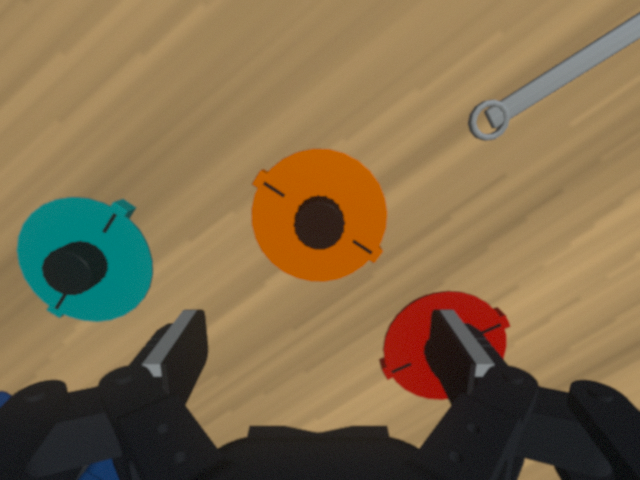

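The head view has yellow sills at (262,186) and (373,254), with the spool at (320,228). In the cover view the tabs are at (261,180) and (376,254), with the knob at (319,222). Now to refine the numbers.

Run:
```python
from h import *
c=cams.read_camera('wrist')
im=cv2.cvtColor(c['img'],cv2.COLOR_RGB2HSV)
def blob(m,seed):
    n,l=cv2.connectedComponents(m); return np.uint8(l==l[seed[1],seed[0]])*255
# knob top
dk=cv2.inRange(im,(0,0,0),(179,255,75)); k=big(blob(dk,(319,218)))
pk=plane(c,k[:,0],44)[:,:2]; print('knob',cv2.fitEllipse(pk.astype(np.float32)),cv2.boundingRect(k))
o=big(blob(mask(c,*ORANGE),(300,260)));w=plane(c,o[:,0],18)[:,:2]
cen=np.median(w,0)
for _ in range(10): # circle fit on plate edge only
    A=np.c_[2*w,np.ones(len(w))]; d=np.linalg.norm(w-cen,axis=1); g=abs(d-58)<2.5
    x=np.linalg.lstsq(A[g],(w[g]**2).sum(1),rcond=None)[0]; cen=x[:2]
r=np.sqrt(x[2]+cen@cen);print('plate',cen,r,g.sum())
t=np.linalg.norm(w-cen,axis=1)>r+1.8; a=np.arctan2(*(w[t]-cen).T[::-1]); print('tabs deg',np.degrees(np.angle(np.exp(2j*a).mean())/2),t.sum())
# dark marks on the plate
fill=cv2.drawContours(np.zeros_like(dk),[cv2.convexHull(o)],-1,255,-1)
mk=cv2.bitwise_and(cv2.inRange(im,(0,0,0),(179,255,130)),fill)
n,l,s,ce=cv2.connectedComponentsWithStats(mk)
P=[plane(c,ce[i],18)[0] for i in range(1,n) if 12<s[i,4]<400]; print([ (s[i,4],ce[i]) for i in range(1,n) if s[i,4]>12]); print(P)
if len(P)==2: d=P[0]-P[1]; print('marks deg',np.degrees(np.arctan2(d[1],d[0])),(P[0]+P[1])/2)
# head, from the saved wrist picture: pose of the camera rides with the tool
T=c['world_from_camera']; s=telemetry.state(); q=s['tcp_rot']; Rt=R.from_quat(np.r_[q[1:],q[0]]).as_matrix(); X=np.eye(4);X[:3,:3]=Rt;X[:3,3]=s['eef_pos']
E=np.linalg.inv(X)@T; H=np.eye(4);q=down(-2.33);H[:3,:3]=R.from_quat(np.r_[q[1:],q[0]]).as_matrix();H[:3,3]=[528.2,-214.5,329.9]
h=dict(c,world_from_camera=H@E,img=cv2.imread('pics/w_head.png')[:,:,::-1].copy())
def fit(h,lab,seed):
    hs=cv2.cvtColor(h['img'],cv2.COLOR_RGB2HSV)
    k=big(blob(cv2.inRange(hs,(0,0,150),(179,40,255)),seed)); hu=cv2.convexHull(k)[:,0]
    print(lab,'spool z170',cv2.fitEllipse(plane(h,hu,170)[:,:2].astype(np.float32)))
    nn,_,s,ce=cv2.connectedComponentsWithStats(mask(h,*YEL)); Y=[plane(h,ce[i],147)[0] for i in range(1,nn) if s[i,4]>10]
    d=Y[0]-Y[1];print(' yel',(Y[0]+Y[1])/2,np.linalg.norm(d),np.degrees(np.arctan2(d[1],d[0])))
fit(h,'wrist',(290,240)); fit(cams.read_camera('top'),'top',(400,247))
```

```text
knob ((483.24151611328125, 119.20707702636719), (37.23161315917969, 40.938846588134766), 54.813026428222656) (295, 197, 49, 52)
plate [484.99431791 118.05312167] 57.708368834542824 363
tabs deg 19.4566714440986 42
[(np.int32(85), array([273.84705882, 189.07058824])), (np.int32(2162), array([318.81359852, 222.21507863])), (np.int32(72), array([361.77777778, 246.31944444]))]
[array([442.86643197, 102.77404206,  18.        ]), array([527.60605356, 132.86110948,  18.        ])]
marks deg -160.45243456905283 [485.23624276 117.81757577  18.        ]
wrist spool z170 ((526.9808349609375, -211.0165252685547), (79.4040756225586, 81.40530395507812), 81.32801055908203)
 yel [ 527.46743306 -213.04429561  147.        ] 111.82113210091579 -75.7607253579652
top spool z170 ((528.322509765625, -212.379150390625), (75.33008575439453, 77.73861694335938), 8.892698287963867)
 yel [ 528.00775865 -214.22608274  147.        ] 112.3620613405663 -76.14135884878229
```

Run:
```python
from h import *
p=[485.2,117.6]; Q=down(2.5)
bot.reach(p+[80],Q); bot.line_to(p+[31.5],v=80,frame=Q); st()
bot.grasp(); st()
bot.line_to(p+[230],v=120); st()
bot.reach([528,-213.5,330],down(2.5+1.475)); s=st(); c=shot('wrist','w_hold')
k=big(mask(c,*ORANGE)); z=s['eef_pos'][2]-31.5+18
w=plane(c,k[:,0],z)[:,:2]; print(cv2.fitEllipse(w.astype(np.float32)))
np.savez('hold.npz',uv=k[:,0],z=z); shot('side','s_hold')
```

```text
t 6.58 [485.7 117.7  31.9] F [ 0.5 -0.3 -0.7] w 1.0 q [ 0.11  0.27 -0.54  0.76 -0.    0.75]
t 7.08 [485.8 117.6  32.2] F [-0.5  0.7  5.7] w 0.442 q [ 0.11  0.27 -0.54  0.76 -0.    0.75]
t 8.88 [484.7 117.5 229.2] F [-0.3 -0.  -1.1] w 0.44 q [ 0.11  0.06 -0.31  1.2   0.    0.75]
t 10.69 [ 527.9 -213.   329.6] F [ 0.1  0.6 -1. ] w 0.441 q [-0.5   0.15 -0.01  1.42  0.   -1.33]
((520.2423706054688, -222.50440979003906), (93.0843734741211, 112.90485382080078), 43.923675537109375)
```

View pics/w_hold.png

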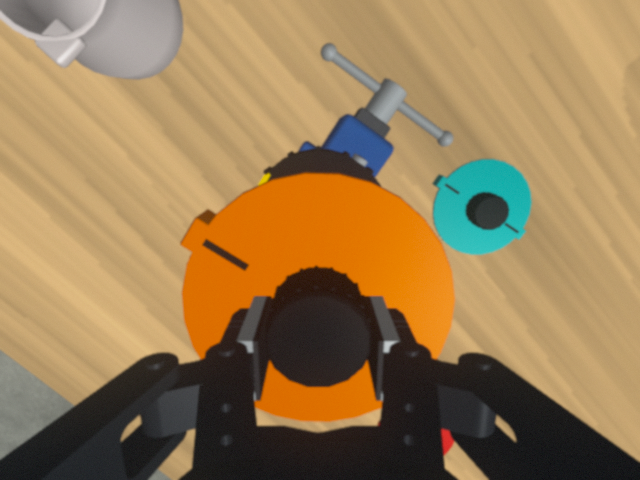

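The cover is held level. The visible mark runs (206,243)–(246,267), with the tab at (197,232). I'll fit the plate circle and mark direction in the hand.

Run:
```python
from h import *
from scipy.optimize import least_squares
c=cams.read_camera('wrist'); s=st(); tcp=s['eef_pos']; q=s['tcp_rot']; Rt=R.from_quat(np.r_[q[1:],q[0]]).as_matrix()
yaw=np.arctan2(Rt[1,0],Rt[0,0]); print('yaw',yaw)
o=big(mask(c,*ORANGE)); z=tcp[2]-14
w=plane(c,o[:,0],z)[:,:2]
cen=tcp[:2]
for _ in range(8):
    g=abs(np.linalg.norm(w-cen,axis=1)-58)<4
    f=least_squares(lambda p:np.linalg.norm(w[g]-p[:2],axis=1)-p[2],[*cen,58],loss='soft_l1'); cen=f.x[:2]
print('plate fit',f.x,g.sum(),'off TCP',cen-tcp[:2],'in tool',Rt[:2,:2].T@(cen-tcp[:2]))
fill=cv2.drawContours(np.zeros(c['img'].shape[:2],np.uint8),[cv2.convexHull(o)],-1,255,-1)
mk=cv2.bitwise_and(cv2.inRange(cv2.cvtColor(c['img'],cv2.COLOR_RGB2HSV),(0,0,0),(179,255,110)),fill)
n,l,S,_=cv2.connectedComponentsWithStats(mk)
i=l[255,226]; print('mark px',i,S[i]); ys,xs=np.where(l==i)
P=plane(c,np.c_[xs,ys],z)[:,:2].astype(np.float32); v=cv2.fitLine(P,cv2.DIST_L2,0,.01,.01).ravel(); m=P.mean(0)-cen
print('mark line deg',np.degrees(np.arctan2(v[1],v[0])),'centre dir',np.degrees(np.arctan2(m[1],m[0])),np.linalg.norm(m))
```

```text
t 10.84 [ 528.  -212.9  329.8] F [-1.1  0.5 -0.6] w 0.445 q [-0.5   0.15 -0.01  1.42  0.   -1.33]
yaw -2.307500564451189
plate fit [ 527.54902681 -213.45949929   57.48589845] 503 off TCP [-0.45084209 -0.55273735] in tool [ 0.71230373 -0.03742403]
mark px 9 [204 240  43  29 288]
mark line deg -75.90047 centre dir -75.08900467948703 44.9174915688563
```

Run:
```python
from h import *
x,y=527.7,-212.6; Q=down(-2.308-.006)
bot.line_to([x,y,230],v=120,frame=Q)
for z in [214,208,204,200,197,195,194,193,192,191,190]:
    bot.line_to([x,y,z],v=30); f=st()['wrist_force']
    if np.hypot(f[0],f[1])>8 or f[2]>12: print('stop');break
s=shot('side','s_in'); t=shot('top','t_in')
a=cv2.resize(s['img'][190:310,290:450],None,fx=4,fy=4,interpolation=cv2.INTER_CUBIC)
cv2.imwrite('pics/in.png',a[:,:,::-1])
```

```text
t 12.51 [ 527.7 -212.6  213.9] F [-0.7  0.  -0.4] w 0.443 q [-0.5   0.19 -0.19  1.18  0.   -1.32]
t 12.86 [ 527.5 -212.5  207.7] F [-0.7 -0.2 -1.1] w 0.444 q [-0.5   0.2  -0.2   1.17 -0.   -1.32]
t 13.14 [ 527.5 -212.5  203.7] F [-0.4  0.7 -1.3] w 0.441 q [-0.5   0.2  -0.21  1.16  0.   -1.32]
t 13.43 [ 527.5 -212.5  199.7] F [-0.1  0.2 -1. ] w 0.443 q [-0.5   0.2  -0.21  1.16  0.   -1.32]
t 13.68 [ 527.5 -212.5  196.7] F [ 0.1  0.4 -0.7] w 0.441 q [-0.5   0.21 -0.22  1.15 -0.   -1.32]
t 13.93 [ 527.6 -212.6  194.9] F [ 0.1 -1.3 -1.5] w 0.442 q [-0.5   0.21 -0.22  1.15  0.   -1.32]
t 14.18 [ 527.7 -212.6  193.9] F [-0.4  0.4 -1.4] w 0.443 q [-0.5   0.21 -0.22  1.14  0.   -1.32]
t 14.43 [ 527.9 -212.7  193.3] F [-0.3  0.9  0.6] w 0.444 q [-0.5   0.21 -0.22  1.14  0.   -1.32]
t 14.68 [ 527.9 -212.7  192.6] F [-1.3  0.1  2.7] w 0.444 q [-0.5   0.21 -0.22  1.14 -0.   -1.32]
t 14.93 [ 527.9 -212.7  191.4] F [-1.1  1.   4.7] w 0.44 q [-0.5   0.21 -0.22  1.14 -0.   -1.32]
t 15.18 [ 527.9 -212.7  190.3] F [-1.2  1.2  4.4] w 0.444 q [-0.5   0.21 -0.22  1.14  0.   -1.32]
```

View pics/in.png

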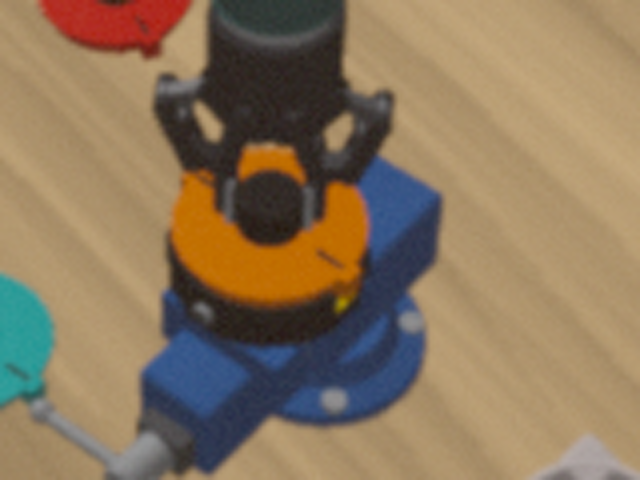

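The tab at (345,275) sits over the yellow notch at (345,300). Contact came at TCP z≈193, exactly the spool-top height, with no side force. I'll press on.

Run:
```python
from h import *
x,y=527.7,-212.6
for z in [188,186,185,184,183,182.5,182,181.5,181,180.5,180]:
    bot.line_to([x,y,z],v=20); bot.sleep(.15); f=st()['wrist_force']
    if np.hypot(f[0],f[1])>9 or f[2]>19: print('stop');break
bot.sleep(.5); st()
s=shot('side','s_dn'); c=shot('wrist','w_dn')
a=cv2.resize(s['img'][190:310,290:450],None,fx=4,fy=4,interpolation=cv2.INTER_CUBIC)
cv2.imwrite('pics/dn.png',a[:,:,::-1])
```

```text
t 15.68 [ 527.9 -212.7  188.6] F [-0.7  0.4  6.2] w 0.441 q [-0.5   0.21 -0.23  1.13  0.   -1.32]
t 16.07 [ 528.  -212.8  187. ] F [-1.9  0.5  8.3] w 0.439 q [-0.5   0.21 -0.23  1.13 -0.   -1.32]
t 16.48 [ 528.  -212.7  186.1] F [-2.5  1.4  8.3] w 0.445 q [-0.5   0.21 -0.23  1.13 -0.   -1.32]
t 16.88 [ 528.  -212.7  185.3] F [-2.1  1.3  9.3] w 0.44 q [-0.5   0.21 -0.23  1.13 -0.   -1.32]
t 17.27 [ 527.9 -212.7  184.4] F [-1.9  1.4 10.2] w 0.443 q [-0.5   0.21 -0.23  1.12 -0.   -1.32]
t 17.68 [ 527.9 -212.7  184. ] F [-3.1  0.9  9.2] w 0.442 q [-0.5   0.22 -0.23  1.12 -0.   -1.32]
t 18.07 [ 528.  -212.7  183.5] F [-2.   0.9 11.3] w 0.443 q [-0.5   0.22 -0.23  1.12 -0.   -1.32]
t 18.48 [ 528.  -212.8  183.2] F [-3.2  2.2 12.1] w 0.441 q [-0.5   0.22 -0.23  1.12 -0.   -1.32]
t 18.88 [ 528.  -212.8  183.2] F [-4.5  2.1 12.9] w 0.443 q [-0.5   0.22 -0.23  1.12 -0.   -1.32]
t 19.27 [ 528.  -212.8  183.2] F [-4.3  2.1 16. ] w 0.442 q [-0.5   0.22 -0.23  1.12 -0.   -1.32]
t 19.68 [ 528.  -212.7  183.2] F [-6.2  2.  19.1] w 0.439 q [-0.5   0.22 -0.23  1.12 -0.   -1.32]
stop
t 20.18 [ 528.  -212.8  183.1] F [-5.8  2.3 18.3] w 0.442 q [-0.5   0.22 -0.23  1.12 -0.   -1.32]
```

View pics/dn.png

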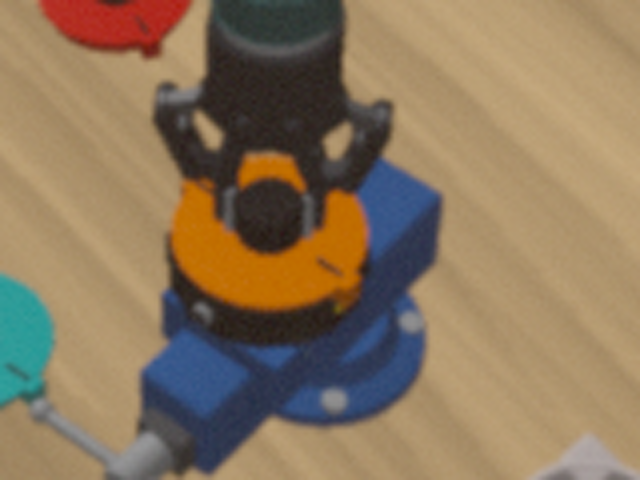

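View pics/w_dn.png

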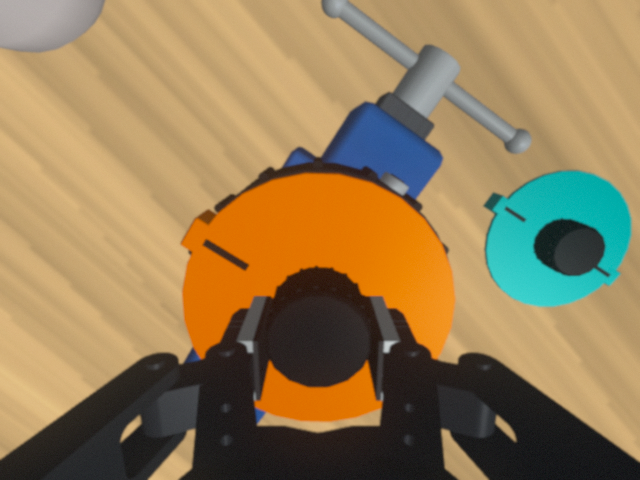

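The TCP stops hard at 183.15, which is 10 mm below spool contact. The force has risen to 18 N, above the spring's 13 N, and the mark in the hand has not shifted. Tab in notch, so I'm handing in while holding.

Run:
```python
from h import *
s=st(); print(s['tcp_rot'],down(-2.314)); close_job()
```

```text
t 20.27 [ 528.  -212.7  183.2] F [-5.5  2.6 17.5] w 0.443 q [-0.5   0.22 -0.23  1.12 -0.   -1.32]
[ 5.18330118e-04 -4.02122341e-01  9.15585499e-01 -7.40598158e-04] [ 2.46207975e-17  4.02088138e-01 -9.15600966e-01 -5.60643896e-17]
the job is handed in; nothing more can be done
```

The orange cover is on the trimmer head, pushed down flat on the rim, and the arm is still holding it there with the gripper on the knob. I handed the job in at 20.3 s.

- **Fit:** I turned the cover about 84.5° to line the tabs up with the notches. The last side view shows the tab facing that camera down in its notch. I did not see the opposite tab after pressing.
- **Seating:** The cover met the spool at tool height 193 mm and stopped hard at 183.2 mm, the expected 10 mm of travel. The push then rose past the spring's 13 N to about 17.5 N, with about 6 N sideways. The tool stayed upright and the cover did not slip in the grip.
- **Disagreements:** The cameras differed by 1–3 mm on the positions of the cover and the head, which was within the fit's play. Closing the gripper on the knob also gave a brief upward reading of about 6 N.
- **Other items:** The arm was not moved near the jug or the spanner, but I did not check them specifically at the end.

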